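# Gauge dial under the reading lens

### The arm

A 7-joint arm with a two-finger parallel gripper is mounted at the origin on the work surface. World frame = base frame: x ahead of the robot, y to its left, z up, the work surface at z = 0. Lengths are in m, angles in rad, forces in N, time in s.
With the tool pointing down it reaches from about 0.425 to 0.95 m from the base axis. Payload 4.7 kg.
Tool frame: the origin (TCP) lies between the finger pads; the fingertips stand 25 mm ahead of it and the grasp point (between the pads) lies 6 mm ahead of it; x points along the fingers, z is the direction in which the jaws open and shut, and the axes are right-handed (so a half turn about x gives the same grasp; the last joint's range is limited). The gripper opens to 85 mm and grips with 20 to 120 N. Pads are 22 mm wide; open, the fingers measure 114 mm over their backs; the gripper's body (76 mm by 85 mm) begins 54 mm behind the grasp point. The pads swing forward as they close: fully open they stand 13 mm farther back than shut.
Start: joints at [1.188, 0.469, -0.049, 1.532, 0.024, 1.141, -0.082], TCP at [0.234, -0.633, 0.219] pointing down, gripper open.
Joint ranges: [-2.59, 2.59], [-0.33, 1.99], [-1.39, 1.29], [0.1, 2.45], [-1.04, 4.18], [0.21, 1.99], [-2.66, 2.66]. Speed limits (rad/s): [2.57, 2.57, 3.14, 3.14, 3.14, 3.14, 3.14].

### API

Orientations are given as a 3x3 rotation matrix whose columns are the frame's x, y, z axes.
In Python, from rig import * gives the robot as it stands. Calls block until the motion is done:
- movep(position, orientation): joint-space move of the TCP to a pose.
- move_l(position, attitude=None, feed=0.15, until_force=None): straight line of the TCP; attitude=None keeps the orientation; feed is the mean speed in m/s. With until_force (N) it stops when the force on the tool has changed by that much, and returns True; else False.
- move_joints(angles): joint-space move.
- command_gripper(opening, newtons=None): finger opening in m; newtons is the grip in N (None keeps the last); returns when the fingers have stopped.
- sleep(seconds).
- inverse_kinematics(position, orientation): joint angles nearest the present ones, or None.
- sense(): the state.
- camera(name): name is "scene" or "top" or "wrist"; returns (picture, depth): 384x512x3 uint8, red, green, blue; 384x512 float32, m along the optical axis (not along the pixel's ray), 0 where there is no reading.
- camera_params(name): a dict with "K" (3x3 intrinsics, pixels), "position" and "rotation" of the camera in the world; the wrist camera has in their place "tool_from_camera" (4x4, takes a point from camera to tool coordinates, whose origin is the TCP and whose axes are the tool frame's). Camera axes: x right, y down, z forward; pixel columns grow to the right and rows downward; lengths in m; the calibration is good to about 2 mm. A picture is of the moment at which its call begins: read the wrist's pose just before it. camera_params takes no time and is no camera call.
A pose or a line that the arm cannot do raises Unreachable and nothing moves.
- finish_job(): hands the job in, once; it reports no verdict.
The state is a dict: "time_s": time; "joint_pos": joint angles; "qd": joint speeds; "joint_efforts": joint torques, N m; "position": TCP position; "tcp_rot": TCP orientation; "wrist_force": force on the tool from outside, world axes, zero at the start; "ft_torque": the same for the moment, N m; "finger_gap": finger opening in m.
Only numpy, scipy, OpenCV 4.12 (cv2) and the standard library are available. Lean on these libraries where they do the work, as an engineer would, in place of code of your own. Each camera call takes 0.05 s, during which the arm holds its last target. There are 200 camera calls.

### The job

Gently push the blue carriage with the pressure gauge along its rail until you feel it come up against its stop. Then pick the orange reading lens up off its rest by the handle and finish holding it in the gripper, level and still, centred over the gauge dial with the lens at the height of the yellow pointer on the post, while the carriage stays at its stop. Do not let the lens touch the gauge, its rail, the post or the pointer, and do not disturb the brown bottle, the white timer or the pipe fitting; the program ends with the lens still held there.

Things in the scene. Friction and masses are not known exactly. Their poses are not given: they have to be found in the camera images.
- carriage (a joint): travel of the carriage along the rail in m: grows as it is pushed towards the rail's stop (along rail +x). It starts somewhere short of the stop. The stop is hidden under the carriage; it is rigid. Sliding takes about 2 N and the carriage stays where it is left
- rail: fixed aluminium slide base, 240 x 80 x 20 mm, origin at the centre of its underside on the bench, +x along the rail towards the stop end, z up. A fixed steel post (12 mm thick, its top 190 mm above the bench) stands at x +60, y -75 mm in this frame, 75 mm beside the dial's place when the carriage is at its stop
- push_tab (a point): middle of the rear face of the carriage's black upright tab (at the end away from the stop): push this face along rail +x, with closed fingers, or pinch the tab from above. Tab 12 mm thick along the rail, 32 mm wide; its top is 14 mm above this point, the blue plate's top 32 mm below and the rail's top 48 mm below. Only the low rail lies behind it
- dial (a point): centre of the round white gauge dial, on its face, which looks straight up 69 mm above the bench. The gauge (54 mm across, steel) is fixed on the carriage; the dial centre is 45 mm ahead of the tab's rear face along the rail; the tab stands 13 mm higher than the dial
- focus_mark (a point): centre of the yellow clip (24 mm across, 10 mm high) on the post, at the mid-height of its yellow pointer (a bar 5 mm thick which reaches 28 mm from the post's axis towards the gauge). Its height is the focal height; it is set differently each time (about 50 to 95 mm above the dial)
- focus_clip: the yellow clip and pointer themselves, fixed on the post; origin as focus_mark, z up
- loupe: orange reading lens, loose, 120 g or so (it varies), lying level on its rest. Origin at the lens centre, on the underside; x runs from the handle to the lens, z up. Clear round lens with black rim, 70 mm across overall; its mid-height is 7 mm above the origin. Straight handle 18 mm wide (y), 14 mm high, from 32 to 137 mm behind the lens centre (-x)
- lens (a point): centre of the lens at its mid-height
- loupe_grip (a point): good place to pinch the handle across its 18 mm width from above, near the balance point: 85 mm behind the lens centre, at the same height as lens; 47 mm above the bench while on the rest
- rest: fixed grey rest: base 130 x 50 x 8 mm, two saddles 12 mm thick (x) and 34 mm wide at x -42 and +46 mm that carry the handle, its underside 40 mm above the bench, between lips 5 mm high; 76 mm of handle is free between the saddles. Origin at the centre of the underside, below loupe_grip; axes as the loupe's while it lies there
- vial: small closed brown bottle, 40 mm across, 75 mm tall, bystander; origin at the centre of its underside
- timer: white timer, 60 x 75 x 18 mm, lying flat, bystander; origin at the centre of its underside
- tee: brass and steel tee pipe fitting, about 62 x 44 x 22 mm, bystander; origin near the centre of its underside
Things that resemble listed ones, but are neither listed nor needed, are in the scene too. Leave any turquoise look-alike of the loupe alone.

How it is judged:
By the outcome, as a careful person would: the job done as asked, in the order asked, and still so for the second after the job is handed in, while the arm keeps its last pose, push and grip.
It also fails if it takes over 54 s, if anything falls off the work surface, if the arm or the gripper's body presses on something with over 40 N, if the wrist force passes 120 N, or if a joint passes its speed limit or range.

## Working session

There is one attempt and no reset: what is moved stays moved. The work goes in short steps, each a Python script; the robot and the scene stay as the last script left them, time stands still between calls to the robot, and variables do not carry over. Pictures are saved under pics/ and viewed, about 8 in all and at most 12, crops included, and the job is handed in when it is done.

```bash
ls; mkdir -p pics
python3 - <<'E'
from rig import *
import cv2,numpy as np
for n in("top","scene"):
    p,d=camera(n); cv2.imwrite(f"pics/{n}0.png",p[...,::-1]); np.savez(f"{n}0.npz",p=p,d=d)
    c=camera_params(n); print(n,c)
a,b=[cv2.imread(f"pics/{n}0.png") for n in("top","scene")]
print(sense())
E
```

```text
pics
top {'K': array([[470.95148744,   0.        , 254.22576887],
       [  0.        , 470.95148744, 183.59091784],
       [  0.        ,   0.        ,   1.        ]]), 'position': array([ 0.44450954, -0.02814315,  1.37794086]), 'rotation': array([[-0.03027273, -0.99588884,  0.08537552],
       [-0.99953895,  0.02996257, -0.00491219],
       [ 0.00233393, -0.08548486, -0.99633674]])}
scene {'K': array([[374.82254663,   0.        , 250.7849912 ],
       [  0.        , 374.82254663, 187.75897017],
       [  0.        ,   0.        ,   1.        ]]), 'position': array([ 1.25460448, -0.23534453,  0.9626372 ]), 'rotation': array([[ 2.97796987e-01,  7.22458195e-01, -6.23996083e-01],
       [ 9.54628977e-01, -2.24900993e-01,  1.95200052e-01],
       [ 6.86538234e-04, -6.53814729e-01, -7.56654365e-01]])}
{'time_s': 0.1, 'joint_pos': array([ 1.18809391,  0.46938681, -0.04859453,  1.53356358,  0.02406487,
        1.14100713, -0.08228509]), 'qd': array([ 0.00036756, -0.00233983,  0.00094379, -0.00415178,  0.00012649,
        0.00201057,  0.00056759]), 'joint_efforts': array([ 7.27538827e-04, -5.11516857e+01, -4.70112974e-02, -2.38393897e+01,
        1.06795155e-02,  4.33860710e-03,  3.18986974e-05]), 'position': array([ 0.23369839, -0.63267336,  0.21835344]), 'tcp_rot': array([[-6.45345516e-04,  9.38052148e-01,  3.46493507e-01],
       [ 1.66008349e-03,  3.46494107e-01, -9.38050680e-01],
       [-9.99998414e-01, -3.01586498e-05, -1.78085330e-03]]), 'wrist_force': array([-0.04539855,  0.40499622, -0.2268819 ]), 'ft_torque': array([-0.03492525,  0.00650956,  0.03691713]), 'finger_gap': 0.08541560105026591}
```

View pics/top0.png

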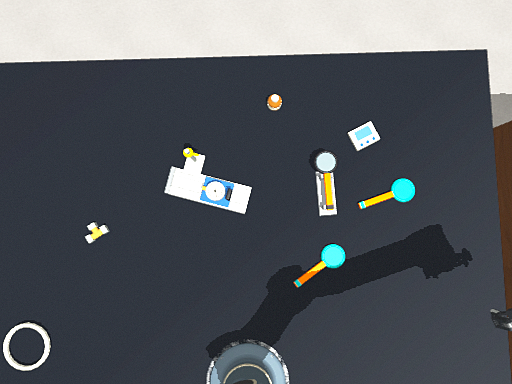

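View pics/scene0.png

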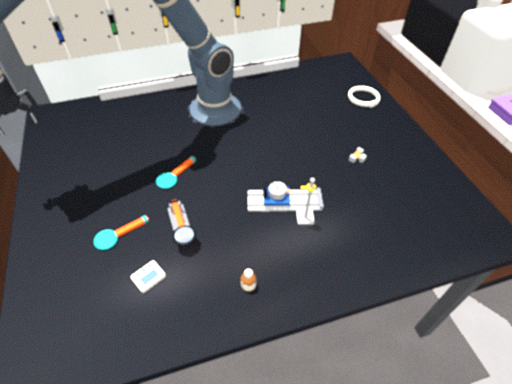

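Top view: the rail runs from (167,180) to (250,205), with the dial at about (215,190) and the post's yellow clip at (188,152). The orange loupe's lens is at (325,160), with its handle down to (327,212). The rail's +x direction points image-left (world +y). Next I move the wrist camera above the gauge.

```bash
cat > h.py <<'E'
from rig import *
import cv2,numpy as np
def down(yaw):  # tool x down, tool z (jaw axis) horizontal at yaw
    z=np.array([np.cos(yaw),np.sin(yaw),0]); x=np.array([0,0,-1.]); return np.c_[x,np.cross(z,x),z]
def cam(n):
    c=camera_params(n); s=sense()
    if n=="wrist":
        T=c["tool_from_camera"]; R=s["tcp_rot"]@T[:3,:3]; t=s["tcp_rot"]@T[:3,3]+s["position"]
    else: R,t=c["rotation"],c["position"]
    p,d=camera(n); return p,d,c["K"],R,t
def ray(uv,K,R,t,z):
    r=R@np.linalg.solve(K,[uv[0],uv[1],1]); return t+r*(z-t[2])/r[2]
def cloud(d,K,R,t):
    v,u=np.mgrid[:d.shape[0],:d.shape[1]]
    P=np.stack([(u-K[0,2])/K[0,0]*d,(v-K[1,2])/K[1,1]*d,d],-1)
    return P@R.T+t
E
python3 - <<'E'
from h import *
c=camera_params("top");a=(c["K"],c["rotation"],c["position"])
for n,uv,z in(("dial",(215,190),.069),("railL",(168,181),.02),("railR",(249,204),.02),("clip",(188,152),.14),("lens",(325,160),.047),("hend",(328,208),.047),("vial",(274,101),.05),("timer",(364,136),.018)): print(n,ray(uv,*a,z).round(3))
w=camera_params("wrist");print(w)
z=np.load("top0.npz");P=cloud(z["d"],*a)
for uv in((188,152),(215,190),(325,160),(328,190)): print(uv,P[uv[1],uv[0]])
E
```

```text
dial [0.542 0.075 0.069]
railL [0.576 0.214 0.02 ]
railR [ 0.502 -0.018  0.02 ]
clip [0.64  0.139 0.14 ]
lens [ 0.62  -0.238  0.047]
hend [ 0.483 -0.241  0.047]
vial [ 0.795 -0.099  0.05 ]
timer [ 0.691 -0.36   0.018]
{'K': array([[290.25152071,   0.        , 257.98158054],
       [  0.        , 290.25152071, 192.64307295],
       [  0.        ,   0.        ,   1.        ]]), 'tool_from_camera': array([[-3.76199720e-04, -2.70480593e-01,  9.62725354e-01,
        -1.55512303e-01],
       [-2.75628599e-04, -9.62725357e-01, -2.70480702e-01,
         6.93025879e-02],
       [ 9.99999891e-01, -3.67109405e-04,  2.87624823e-04,
        -3.82016137e-04],
       [ 0.00000000e+00,  0.00000000e+00,  0.00000000e+00,
         1.00000000e+00]])}
(188, 152) [0.63259665 0.13252926 0.18651622]
(215, 190) [0.5417655  0.07487344 0.07277027]
(325, 160) [ 0.61852795 -0.23665682  0.05767648]
(328, 190) [ 0.53349948 -0.2418363   0.05512757]
```

Run:
```python
from h import *
yaw=np.arctan2(.303,-.953)
for y in(yaw,yaw+np.pi): print(inverse_kinematics([.53,.06,.29],down(y)))
q=sense()
move_l([.234,-.633,.30])
movep([.53,.06,.29],down(yaw)); command_gripper(0,30)
p,d,K,R,t=cam("wrist"); cv2.imwrite("pics/w1.png",p[...,::-1]); np.savez("w1.npz",p=p,d=d,K=K,R=R,t=t)
s=sense();print(s["time_s"],s["joint_pos"].round(2),s["position"],s["wrist_force"])
```

```text
[ 0.7115386   0.38875464 -1.16866608  1.73074392  0.37353492  1.27255902
  2.29064865]
[ 0.46405459  0.26708303 -0.79464662  1.74103617  0.20207828  1.2178923
 -0.69107141]
4.2667 [ 0.71  0.39 -1.17  1.73  0.37  1.27  2.29] [0.53001195 0.06000164 0.29000542] [0.28327388 0.64202483 0.76118032]
```

View pics/w1.png

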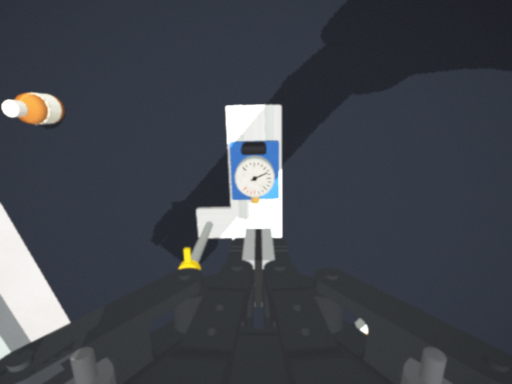

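Wrist view: the carriage is upside down here, with its tab at (254,148), the dial at (254,177) and the yellow clip and pointer at (189,262). I now measure from this view's depth.

Run:
```python
from h import *
w=np.load("w1.npz");p,d,K,R,t=[w[k] for k in("p","d","K","R","t")]
P=cloud(d,K,R,t); Z=P[...,2]; v,u=np.mgrid[:384,:512]
hsv=cv2.cvtColor(p,cv2.COLOR_RGB2HSV)
roi=(u>215)&(u<292)&(v>95)&(v<205)
m=roi&(abs(Z-.02)<.006)&(hsv[...,2]>120)
box=cv2.minAreaRect((P[m][:,:2]*1000).astype(np.float32)); print("rail",m.sum(),box,Z[m].mean())
m=(u>238)&(u<270)&(v>138)&(v<158)&(Z>.076)&(Z<.09); print("tab",m.sum(),np.median(P[m],0),cv2.minAreaRect((P[m][:,:2]*1000).astype(np.float32)))
m=(u>228)&(u<282)&(v>150)&(v<205)&(abs(Z-.07)<.005)&(hsv[...,2]>120)
print("dial",m.sum(),cv2.minEnclosingCircle((P[m][:,:2]*1000).astype(np.float32)),np.median(P[m],0))
m=(hsv[...,0]>20)&(hsv[...,0]<35)&(hsv[...,1]>150)&(hsv[...,2]>100)&(u<215)&(v>235)
print("yel",m.sum(),u[m].min(),u[m].max(),v[m].min(),v[m].max());
for r in range(v[m].min(),v[m].max()+1,2): k=m&(v==r); print(r,u[k].min(),u[k].max(),Z[k].round(4)[:12],P[k].mean(0).round(3))
pic=cv2.resize(p[225:290,160:240],None,fx=8,fy=8,interpolation=cv2.INTER_NEAREST);cv2.imwrite("pics/c.png",pic[...,::-1])
```

```text
rail 861 ((535.970458984375, 56.015987396240234), (148.80873107910156, 78.29673767089844), 73.54183197021484) 0.01969902423221361
tab 241 [0.53010035 0.03728035 0.08244523] ((530.0250854492188, 37.60711669921875), (12.171234130859375, 30.441604614257812), 74.38057708740234)
dial 1220 ((541.246826171875, 74.99576568603516), 26.810455322265625) [0.54097329 0.07356215 0.06954648]
yel 260 178 200 247 269
247 184 189 [1.300e-03 1.000e-04 1.700e-03 1.100e-03 3.000e-04 1.511e-01] [0.681 0.159 0.026]
249 183 190 [0.1571 0.1578 0.1573 0.1578 0.1575 0.1573 0.1543 0.0005] [0.636 0.118 0.137]
251 183 190 [0.1572 0.1574 0.158  0.1576 0.1588 0.1569 0.1551 0.0008] [0.637 0.12  0.138]
253 183 190 [0.0004 0.1564 0.1578 0.1576 0.157  0.1578 0.156  0.0012] [0.646 0.131 0.118]
255 183 190 [0.0015 0.1573 0.1577 0.1584 0.158  0.1579 0.1566 0.1537] [0.639 0.125 0.138]
257 183 190 [-0.0007  0.1561  0.1563  0.158   0.1586  0.1574  0.1572  0.154 ] [0.641 0.127 0.137]
259 184 190 [0.1581 0.1582 0.1571 0.157  0.1568 0.1583 0.1538] [0.632 0.121 0.157]
261 182 194 [0.002  0.1517 0.1575 0.158  0.1571 0.1586 0.1579 0.1579 0.1531 0.1535
 0.1537 0.1534] [0.638 0.13  0.144]
263 181 198 [0.1545 0.1562 0.1585 0.1569 0.1592 0.1587 0.1593 0.1593 0.1591 0.1575
 0.1558 0.1571] [0.635 0.131 0.148]
265 180 199 [0.1575 0.1602 0.1599 0.1608 0.1604 0.1604 0.1598 0.16   0.1595 0.1602
 0.1602 0.1595] [0.635 0.132 0.151]
267 179 200 [0.1602 0.1607 0.1604 0.1593 0.1593 0.1608 0.1601 0.3483 0.3477 0.3475
 0.3476 0.348 ] [0.613 0.11  0.203]
269 179 200 [0.3487 0.3486 0.3498 0.1538 0.0007] [0.594 0.095 0.24 ]
```

View pics/c.png

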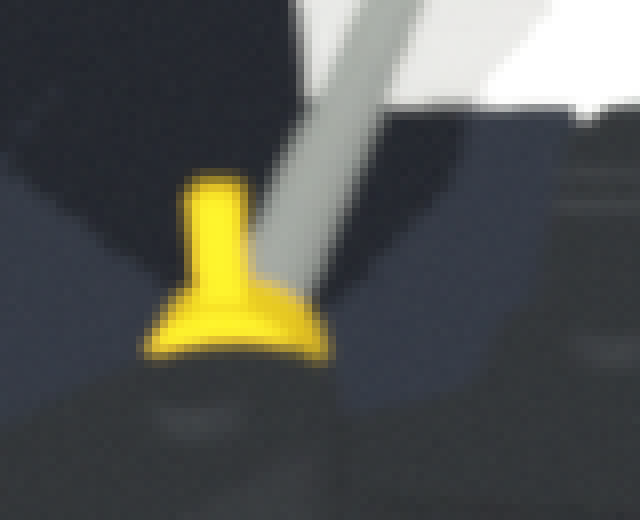

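The pointer is clear of the fingers. Its top is at z≈0.1577 and the clip top at 0.160, so the focus mark is at z≈0.155. Rail yaw is about 73.5° and expected travel about 8 cm. Now the push.

Run:
```python
from h import *
th=np.radians(73.6); u=np.array([np.cos(th),np.sin(th),0])
R=down(th+np.pi/2)
face=np.array([.5300,.0374,0])-.006*u
st=face-.035*u
movep([*st[:2],.16],R); move_l([*st[:2],.083]); 
s=sense(); print(s["time_s"],s["position"],s["wrist_force"].round(2),s["finger_gap"])
for i in range(3):
    r=move_l([*(st+.15*u)[:2],.083],feed=.035,until_force=6)
    s=sense(); tr=(s["position"]-face)[:2]@u[:2]; print(r,s["time_s"],s["position"],"tip past face",tr,s["wrist_force"].round(2))
    if tr>.05: break
```

```text
5.5667 [ 0.51947716 -0.00114357  0.08409322] [ 0.64 -0.19 -0.4 ] 0.00012666749872393196
False 10.0 [0.56078429 0.14190339 0.08301389] tip past face 0.11494323847891978 [ 0.4  -0.07  0.48]
```

Run:
```python
from h import *
p,d,K,R,t=cam("wrist"); q,d2,K2,R2,t2=cam("top"); q=cv2.resize(q[120:240,130:270],None,fx=2.5,fy=2.5)
im=np.zeros((384,880,3),np.uint8); im[:,:512]=p; im[:300,520:520+350]=q; im=cv2.resize(im,(800,349))
cv2.imwrite("pics/w2.png",im[...,::-1])
```

```text
(no output)
```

View pics/w2.png

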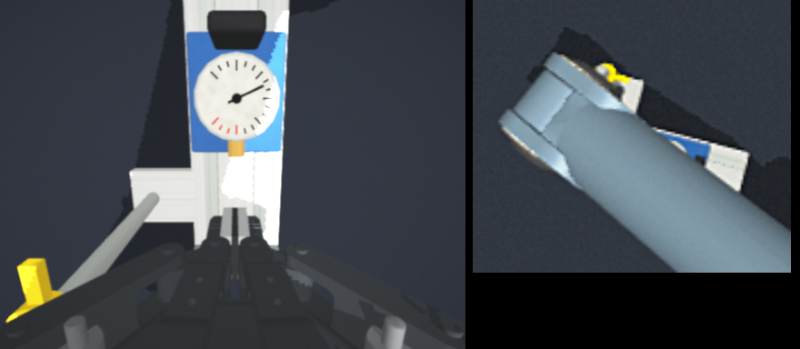

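Run:
```python
from h import *
s=sense();print(s["time_s"],s["position"],s["tcp_rot"].round(3),s["joint_pos"].round(3))
p,d,K,R,t=cam("wrist");P=cloud(d,K,R,t);np.savez("w2.npz",p=p,d=d,K=K,R=R,t=t)
print("t",t)
for n,uv in dict(dial=(255,108),tab=(261,18),tabf=(261,45),blue=(220,150),rail=(240,200),tip=(252,240),tip2=(265,240),pointer=(38,295),post=(150,250)).items(): print(n,uv,p[uv[1],uv[0]],d[uv[1],uv[0]],P[uv[1],uv[0]].round(4))
```

```text
10.1 [0.56078013 0.14191722 0.08300605] [[ 0.    -0.282 -0.959]
 [-0.    -0.959  0.282]
 [-1.     0.    -0.   ]] [ 0.351  0.662 -0.94   1.857  0.649  0.964  1.974]
t [0.54173072 0.07649586 0.23852152]
dial (255, 108) [96 95 90] 0.16052343 [0.5431 0.0746 0.0713]
tab (261, 18) [51 52 55] 0.1379786 [0.5285 0.0362 0.0832]
tabf (261, 45) [33 32 34] 0.15978228 [0.5305 0.0435 0.0627]
blue (220, 150) [ 67 121 194] 0.20160572 [0.5746 0.0942 0.0365]
rail (240, 200) [211 213 207] 0.23526484 [0.5756 0.1391 0.0137]
tip (252, 240) [165 169 166] 0.13520882 [0.5609 0.1313 0.1144]
tip2 (265, 240) [165 168 166] 0.13496584 [0.5551 0.1329 0.1146]
pointer (38, 295) [255 255  54] 0.09299081 [0.6255 0.1111 0.158 ]
post (150, 250) [145 149 144] 0.18260981 [0.6309 0.1381 0.0726]
```

Run:
```python
from h import *
for f in("w2.npz","w1.npz"):
    w=np.load(f);P=cloud(w["d"],w["K"],w["R"],w["t"])
    for r in range(222,300,6): print(r,w["p"][r,258],w["d"][r,252].round(3),P[r,252].round(4),P[r,258].round(4))
w=np.load("w2.npz");c=cv2.resize(w["p"][200:384,160:360],None,fx=3,fy=3);cv2.imwrite("pics/c2.png",c[...,::-1])
```

```text
222 [232 232 229] 0.241 [0.5718 0.1603 0.0132] [0.567  0.1615 0.0137]
228 [144 145 142] 0.15 [0.5613 0.1315 0.0992] [0.5581 0.1317 0.1009]
234 [45 44 47] 0.143 [0.5612 0.1316 0.1066] [0.5581 0.1318 0.1082]
240 [47 46 48] 0.135 [0.5609 0.1313 0.1144] [0.5582 0.1319 0.1147]
246 [44 43 46] 0.128 [0.5606 0.1308 0.1218] [0.5581 0.1317 0.1213]
252 [47 47 49] 0.123 [0.5605 0.1308 0.1274] [0.5582 0.132  0.1264]
258 [46 45 48] 0.118 [0.5605 0.1312 0.1318] [0.5581 0.1316 0.1324]
264 [63 63 63] 0.118 [0.5612 0.1335 0.1324] [0.5585 0.1332 0.1342]
270 [60 60 61] 0.109 [0.5602 0.131  0.1416] [0.5594 0.1362 0.1335]
276 [61 62 61] 0.109 [0.5609 0.1332 0.142 ] [0.5605 0.1398 0.1319]
282 [61 62 62] 0.11 [0.5616 0.1356 0.1421] [0.5613 0.1424 0.1321]
288 [60 61 61] 0.11 [0.5623 0.138  0.1423] [0.5618 0.1443 0.1335]
294 [61 62 63] 0.111 [0.563  0.1404 0.1424] [0.5626 0.1471 0.1334]
222 [255 255 255] 0.462 [0.5707 0.1545 0.0136] [0.5616 0.1574 0.0135]
228 [242 242 240] 0.149 [0.5301 0.0492 0.3072] [0.5273 0.0504 0.3065]
234 [49 48 51] 0.14 [0.5298 0.0488 0.3158] [0.5272 0.0502 0.3147]
240 [48 48 51] 0.135 [0.5298 0.0493 0.3217] [0.5272 0.0502 0.3215]
246 [48 48 50] 0.128 [0.5296 0.0489 0.3287] [0.5271 0.0499 0.3283]
252 [50 49 52] 0.123 [0.5296 0.0493 0.3336] [0.5271 0.05   0.3338]
258 [49 49 51] 0.119 [0.5296 0.0496 0.3383] [0.5271 0.0501 0.3388]
264 [63 63 63] 0.117 [0.53   0.0511 0.3404] [0.5277 0.052  0.3402]
270 [63 63 63] 0.108 [0.5291 0.0489 0.349 ] [0.5285 0.0543 0.3406]
276 [65 64 64] 0.108 [0.5297 0.0507 0.3501] [0.5294 0.0571 0.3404]
282 [62 63 64] 0.109 [0.5304 0.0531 0.3501] [0.53   0.0591 0.3414]
288 [61 63 64] 0.11 [0.5314 0.0559 0.3495] [0.5311 0.0625 0.3403]
294 [62 64 63] 0.11 [0.5321 0.0583 0.3497] [0.532  0.0654 0.3401]
```

View pics/c2.png

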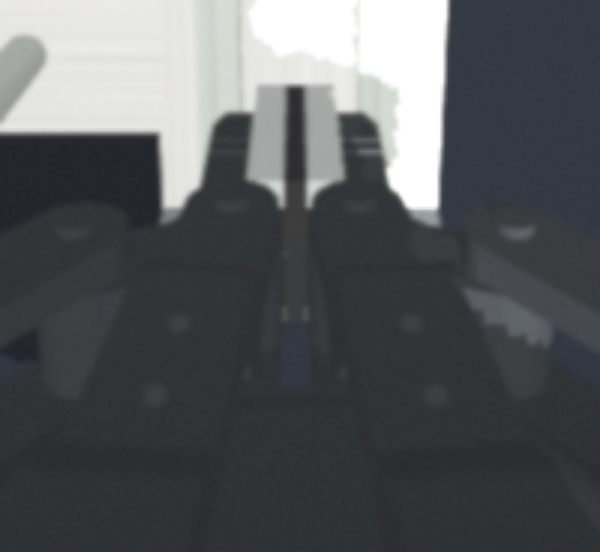

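The carriage has not moved; the fingers passed over it. The wrist depth puts the fingertips about 15 mm above the reported TCP, where the sheet says 25 mm below it. I'll go back behind the tab and check by lowering under force guard.

Run:
```python
from h import *
th=np.radians(73.6); u=np.array([np.cos(th),np.sin(th),0])
face=np.array([.5300,.0374,0])-.006*u
st=face-.035*u
move_l([*sense()["position"][:2],.13],feed=.2)
move_l([*st[:2],.13],feed=.25); move_l([*st[:2],.085],feed=.2)
sleep(.2);r=move_l([*st[:2],.046],feed=.04,until_force=4)
s=sense(); print(r,s["time_s"],s["position"],s["wrist_force"].round(2),s["finger_gap"])
p,d,K,R,t=cam("wrist");P=cloud(d,K,R,t)
for r in range(204,246,3): print(r,P[r,250].round(4),P[r,266].round(4))
```

```text
False 12.9833 [ 0.51865986 -0.00184355  0.04623973] [ 0.33  0.55 -0.06] 0.00020927926464366152
204 [ 0.5224 -0.01    0.0129] [ 0.5119 -0.0069  0.0127]
207 [ 0.5231 -0.0076  0.012 ] [ 0.5124 -0.005   0.0135]
210 [ 0.5237 -0.0058  0.0128] [ 0.5131 -0.0029  0.0133]
213 [ 0.5242 -0.004   0.0136] [ 5.137e-01 -5.000e-04  1.240e-02]
216 [ 0.5249 -0.0018  0.0133] [0.5143 0.0016 0.0126]
219 [5.255e-01 4.000e-04 1.320e-02] [0.5149 0.0034 0.0134]
222 [0.5262 0.0027 0.0127] [0.5155 0.0059 0.0126]
225 [0.5269 0.0049 0.0125] [0.5162 0.008  0.0127]
228 [ 0.5199 -0.0131  0.0639] [ 0.5121 -0.0107  0.0636]
231 [ 0.5199 -0.0129  0.0674] [ 0.5122 -0.011   0.0681]
234 [ 0.5198 -0.0129  0.0709] [ 0.5123 -0.0106  0.0708]
237 [ 0.5194 -0.0137  0.0765] [ 0.5124 -0.0106  0.0743]
240 [ 0.5196 -0.013   0.0781] [ 0.5124 -0.011   0.0784]
243 [ 0.5195 -0.0129  0.0811] [ 0.5126 -0.0106  0.0807]
```

Run:
```python
from h import *
th=np.radians(73.6); u=np.array([np.cos(th),np.sin(th),0])
face=np.array([.5300,.0374,0])-.006*u
st=sense()["position"]; st[2]=.042
for i in range(4):
    r=move_l(st+.16*u,feed=.035,until_force=6)
    s=sense(); tr=(s["position"]-face)[:2]@u[:2]; print(r,s["time_s"],s["position"],"tr",tr.round(4),s["wrist_force"].round(2))
    if tr>.03 or not r: break
p,d,K,R,t=cam("wrist");P=cloud(d,K,R,t);np.savez("w3.npz",p=p,d=d,K=K,R=R,t=t);cv2.imwrite("pics/w3.png",p[...,::-1])
```

```text
True 15.8833 [0.54918194 0.10307193 0.04286447] tr 0.0744 [-0.17  0.22 -0.48]
```

View pics/w3.png

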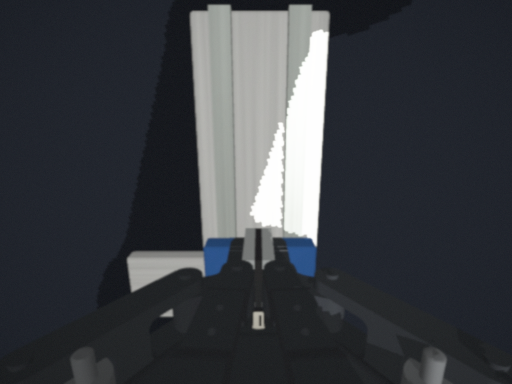

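Run:
```python
from h import *
th=np.radians(73.6); u=np.array([np.cos(th),np.sin(th),0])
face=np.array([.5300,.0374,0])-.006*u
st=sense()["position"]; 
r=move_l(st+.03*u,feed=.02,until_force=8)
s=sense(); print(r,s["time_s"],"tr",((s["position"]-face)[:2]@u[:2]).round(4),s["wrist_force"].round(2))
move_l(s["position"]-.03*u,feed=.1); s=sense()
move_l([*s["position"][:2],.20],feed=.3)
p,d,K,R,t=cam("wrist");P=cloud(d,K,R,t);Z=P[...,2];hsv=cv2.cvtColor(p,cv2.COLOR_RGB2HSV)
command_gripper(.06,60)
movep([.60,-.24,.20],down(np.pi/2))
s=sense();print(s["time_s"],s["position"],s["joint_pos"].round(2))
p,d,K,R,t=cam("wrist");np.savez("w4.npz",p=p,d=d,K=K,R=R,t=t);cv2.imwrite("pics/w4.png",p[...,::-1])
```

```text
True 16.4333 tr 0.074 [ 0.19 -0.08  0.32]
19.4167 [ 0.60036337 -0.23751191  0.20019874] [ 0.81  0.54 -0.73  1.6   0.38  1.15  1.57]
```

View pics/w4.png

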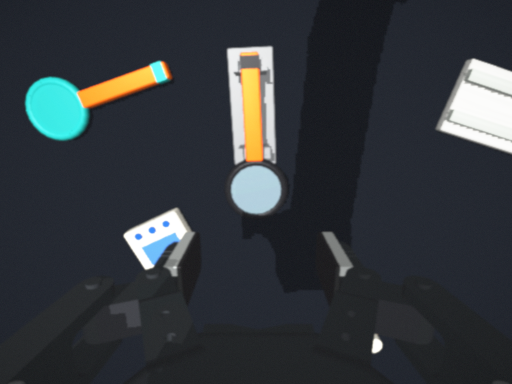

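Second push stopped at the same place (0.074), so it is at the stop. In the view above, the loupe's handle runs (250,55)–(254,160), and the lens is at (256,189).

Run:
```python
from h import *
w=np.load("w4.npz");p,d,K,R,t=[w[k] for k in("p","d","K","R","t")]
hsv=cv2.cvtColor(p,cv2.COLOR_RGB2HSV);v,u=np.mgrid[:384,:512];P=cloud(d,K,R,t)
m=(hsv[...,0]<22)&(hsv[...,1]>150)&(hsv[...,2]>110)&(u>225)&(u<290)&(v>40)&(v<175)
A=np.array([ray(q,K,R,t,.054)[:2] for q in np.c_[u[m],v[m]]])*1000
b=cv2.minAreaRect(A.astype(np.float32));print(m.sum(),b,"z",np.median(P[m][:,2]))
vx,vy,x0,y0=cv2.fitLine(A.astype(np.float32),cv2.DIST_L2,0,.01,.01).ravel();print("yaw",np.degrees(np.arctan2(vy,vx)),x0,y0,A.min(0),A.max(0))
m=(p[...,2]>110)&(hsv[...,1]<130)&(u>220)&(u<295)&(v>165)&(v<220)
n,l,s,c=cv2.connectedComponentsWithStats(m.astype(np.uint8));i=1+s[1:,4].argmax()
q=np.c_[u[l==i],v[l==i]].astype(np.float32);cc,r=cv2.minEnclosingCircle(q);print(cc,r,ray(cc,K,R,t,.047),ray(cc,K,R,t,.05),"depthz",np.median(P[l==i][:,2]))
```

```text
863 ((531.2216796875, -243.36141967773438), (104.15872955322266, 17.86427879333496), 2.8278143405914307) z 0.05467325813330043
yaw 0.5843118 549.8175 -241.23651 [ 479.43241805 -253.67264041] [ 582.98814648 -232.65805951]
(255.5454559326172, 189.15908813476562) 25.48102378845215 [ 0.61541577 -0.23941964  0.047     ] [ 0.61460421 -0.23940048  0.05      ] depthz 0.05196575930365829
```

Run:
```python
from h import *
R=down(np.radians(92.75)); g=[.5307,-.2434]
movep([*g,.10],R)
move_l([*g,.05],feed=.15); sleep(.1)
r=move_l([*g,.012],feed=.06,until_force=5); s=sense(); print(r,s["time_s"],s["position"],s["wrist_force"].round(2))
if not r:
    w0=s["wrist_force"]
    command_gripper(0,60); s=sense(); print(s["time_s"],s["finger_gap"],s["position"],(s["wrist_force"]-w0).round(2))
    move_l([*g,.06],feed=.08); move_l([*g,.20],feed=.2); sleep(.2); s=sense(); print(s["time_s"],s["finger_gap"],s["position"],(s["wrist_force"]-w0).round(2),s["ft_torque"].round(3))
p,d,K,R,t=cam("wrist");np.savez("w5.npz",p=p,d=d,K=K,R=R,t=t);cv2.imwrite("pics/w5.png",p[...,::-1])
```

```text
False 21.3917 [ 0.53094105 -0.24329716  0.01203141] [-0.51  0.   -0.39]
21.85 0.01681941870585035 [ 0.53100424 -0.24352889  0.01246878] [-0.52  0.05  3.32]
23.65 0.0170452430503181 [ 0.52993182 -0.24318239  0.19851781] [ 0.74  0.59 -0.41] [-0.046  0.023 -0.03 ]
```

View pics/w5.png

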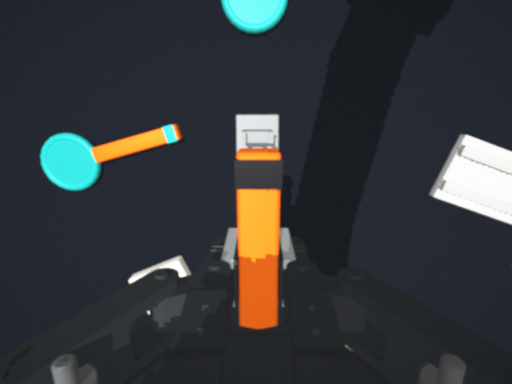

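```bash
cat >> h.py <<'E'
def handle():
    s=sense(); p,d,K,R,t=cam("wrist");P=cloud(d,K,R,t);hsv=cv2.cvtColor(p,cv2.COLOR_RGB2HSV);v,u=np.mgrid[:384,:512]
    m=(u>235)&(u<283)&(v>140)&(v<228)&(d>0)&(d<.25); m=cv2.erode(m.astype(np.uint8),np.ones((5,5)))>0
    m&=((hsv[...,0]<22)&(hsv[...,1]>150))
    Q=P[m]; k=np.percentile(Q[:,2],20); Q=Q[Q[:,2]>k]
    tp=s["position"]; ax=s["tcp_rot"][:,1]; a=(Q-tp)@ax; c=np.polyfit(a,Q[:,2]-tp[2],1); z=np.median(abs(np.polyval(c,a)-(Q[:,2]-tp[2])))
    A=(P[m]-tp); lat=A@s["tcp_rot"][:,2]; al=A@ax; f=np.polyfit(al,lat,1)
    print("handle n",len(Q),"slope back",c[0],"deg",np.degrees(np.arctan(c[0])),"top z at grip rel TCP",c[1],"res",z,"axis",f,"range",al.min(),al.max())
E
python3 -c "
from h import *
handle(); s=sense(); print(s['time_s'],s['position'],s['wrist_force'])"
```

```text
handle n 1305 slope back -0.0002984216896155334 deg -0.017098302822567107 top z at grip rel TCP 0.04267788507391532 res 0.0003476942863317456 axis [ 0.04204347 -0.00120906] range 0.021910144257289488 0.053272450135080474
23.75 [ 0.53034524 -0.24323258  0.1990899 ] [0.44537618 0.29796303 0.35234405]
```

Run:
```python
from h import *
p,d,K,R,t=cam("top");np.savez("top2.npz",p=p,d=d)
im=np.zeros((500,800,3),np.uint8)
im[:,:400]=cv2.resize(p[140:240,150:230],(400,500)); im[:400,410:790]=cv2.resize(p[120:230,280:380],(380,400))
cv2.imwrite("pics/t2.png",im[...,::-1])
P=cloud(d,K,R,t);z=np.load("top0.npz");P0=cloud(z["d"],K,R,t)
for n,X in(("old",P0),("new",P)):
    m=(abs(X[...,2]-.071)<.006)&(X[...,0]>.5)&(X[...,0]<.62)&(X[...,1]>.03)&(X[...,1]<.21)
    mm,l,s,c=cv2.connectedComponentsWithStats(m.astype(np.uint8)); i=1+s[1:,4].argmax()
    print(n,s[i],c[i],ray(c[i],K,R,t,.069), cv2.minEnclosingCircle(np.argwhere(l==i)[:,::-1].astype(np.float32)))
```

```text
old [205 181  20  19 251] [215.20717131 190.32669323] [0.54111698 0.07461542 0.069     ] ((214.77777099609375, 190.5), 9.892271041870117)
new [176 174  20  19 253] [185.44268775 182.71541502] [0.56489077 0.15708338 0.069     ] ((185.58570861816406, 182.87142944335938), 9.652027130126953)
```

View pics/t2.png

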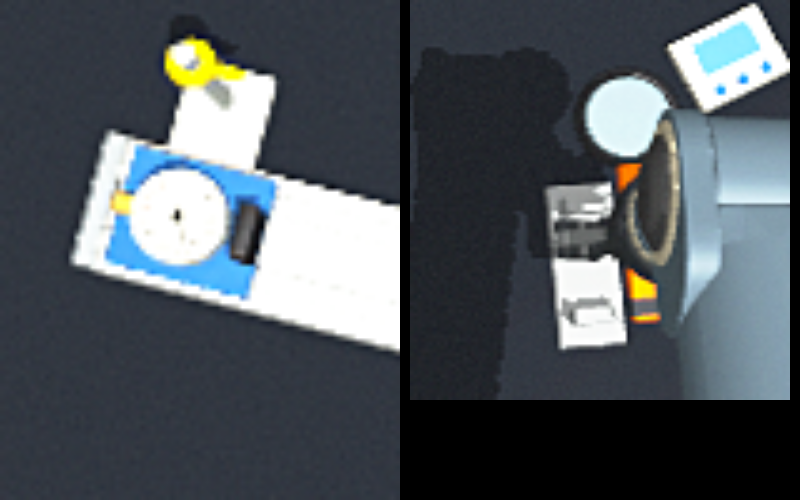

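Run:
```python
from h import *
dial=np.array([.565,.1568]); phi=np.radians(-16.4); R=down(phi+np.pi/2)
tcp=dial-.0845*np.array([np.cos(phi),np.sin(phi)]); print(tcp, inverse_kinematics([*tcp,.22],R), inverse_kinematics([*tcp,.1197],R))
move_l([*sense()["position"][:2],.225],feed=.15)
movep([*tcp,.225],R); handle()
move_l([*tcp,.1197],feed=.08); sleep(.3)
s=sense();print(s["time_s"],s["position"],s["finger_gap"],s["wrist_force"].round(2)); handle()
im=np.zeros((384,720,3),np.uint8)
p,d,K,R_,t=cam("top");np.savez("top3.npz",p=p,d=d);im[:,:360]=cv2.resize(p[130:226,150:240],(360,384))
p,d,K,R_,t=cam("scene");np.savez("scene3.npz",p=p,d=d);im[:,360:]=cv2.resize(p[140:236,230:320],(360,384))
cv2.imwrite("pics/f.png",im[...,::-1])
```

```text
[0.48393797 0.18065785] [ 0.33018952  0.34871174 -0.95008365  1.8656553   0.31902048  1.08911664
  0.54247518] [ 0.2183354   0.4585349  -0.8344237   1.97405174  0.43371954  0.89526794
  0.44102255]
handle n 308 slope back -0.005484624398188181 deg -0.3142426793336149 top z at grip rel TCP 0.0426419105038729 res 0.00047492964820571026 axis [ 0.09405938 -0.00382953] range 0.02211199411611123 0.05343616199364008
27.5083 [0.4840355  0.18067093 0.11988026] 0.0171674333263713 [-0.09 -0.11 -0.74]
handle n 137 slope back -0.09345920210242752 deg -5.339308267777666 top z at grip rel TCP 0.04651547577189823 res 0.0005124709773553018 axis [-0.02093323  0.00215366] range 0.03754065253670111 0.053420491420790014
```

View pics/f.png

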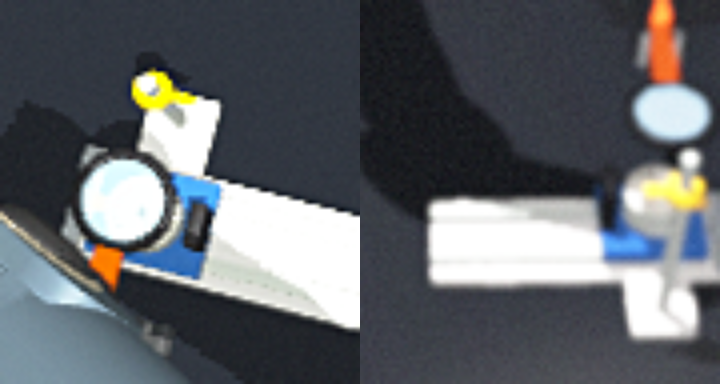

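The lens hangs over the dial and the carriage is still at its stop. The wrist handle mask is starved by shadow in this pose, so I check with depth only and with the top view.

Run:
```python
from h import *
s=sense();tp=s["position"];p,d,K,R,t=cam("wrist");P=cloud(d,K,R,t);v,u=np.mgrid[:384,:512]
L=(P-tp)@s["tcp_rot"]  # tool coords
m=(u>230)&(u<290)&(v>140)&(v<228)&(d>0)&(abs(L[...,0]+.0427)<.006); m=cv2.erode(m.astype(np.uint8),np.ones((3,3)))>0
c=np.polyfit(L[m][:,1],-L[m][:,0],1);print("handle",m.sum(),"tilt",np.degrees(np.arctan(c[0])),"top@grip",c[1])
for r in range(150,228,12):
    k=m&(v==r)
    if k.sum()>5: print(L[k][:,1].mean().round(4),"lat",L[k][:,2].min().round(4),L[k][:,2].max().round(4),"top",(-L[k][:,0]).mean().round(4))
for n in("top3","scene3"):
    w=np.load(n+".npz");q=camera_params(n[:-1]);a=(q["K"],q["rotation"],q["position"]);X=cloud(w["d"],*a)
    m=(abs(X[...,2]-.157)<.012)&(np.hypot(X[...,0]-.565,X[...,1]-.157)<.05)
    Q=X[m]; A=np.c_[Q[:,:2]-[.565,.157],np.ones(len(Q))]; f=np.linalg.lstsq(A,Q[:,2],rcond=None)[0]
    print(n,m.sum(),"ctr xy (circle)",cv2.minEnclosingCircle((Q[:,:2]*1000).astype(np.float32)),Q.mean(0).round(4),"plane",f.round(4),"z pct",np.percentile(Q[:,2],[5,50,95]).round(4))
    uv=np.argwhere(m)[:,::-1].astype(np.float32); e=cv2.fitEllipse(cv2.convexHull(uv)); print(" ellipse ctr",e,ray(e[0],*a,.158))
w=np.load("scene3.npz");q=camera_params("scene");X=cloud(w["d"],q["K"],q["rotation"],q["position"]);h=cv2.cvtColor(w["p"],cv2.COLOR_RGB2HSV)
m=(h[...,0]>20)&(h[...,0]<35)&(h[...,1]>140)&(abs(X[...,2]-.155)<.02);print("yellow scene z",np.sort(X[m][:,2]).round(4)[::4])
```

```text
handle 3146 tilt 0.535182619341633 top@grip 0.0422878978466511
0.0492 lat -0.0083 0.0092 top 0.043
0.0444 lat -0.0084 0.0093 top 0.0431
0.0395 lat -0.0086 0.0094 top 0.0432
0.0343 lat -0.008 0.0088 top 0.0424
0.0291 lat -0.0076 0.0085 top 0.0423
0.0238 lat -0.0078 0.0086 top 0.0423
top3 600 ctr xy (circle) ((557.93408203125, 158.7537384033203), 41.76210403442383) [0.5622 0.1574 0.1584] plane [-0.023   0.0062  0.1584] z pct [0.1541 0.1584 0.1626]
 ellipse ctr ((180.35464477539062, 181.6632080078125), (25.752355575561523, 32.16191864013672), 12.457189559936523) [0.55984904 0.15765795 0.158     ]
scene3 353 ctr xy (circle) ((557.2859497070312, 155.94387817382812), 42.651241302490234) [0.5645 0.1557 0.1585] plane [-0.0303  0.0201  0.1585] z pct [0.1553 0.1585 0.1615]
 ellipse ctr ((306.6128234863281, 166.37425231933594), (21.02294158935547, 24.004854202270508), 126.43341827392578) [0.56003888 0.15645053 0.158     ]
yellow scene z [0.1498 0.1521 0.1543 0.1556 0.1579 0.1592 0.1603 0.1623]
```

Run:
```python
from h import *
q=camera_params("top");a=(q["K"],q["rotation"],q["position"])
for n,c,zz in(("top0",(.6154,-.2394),.047),("top3",(.565,.1568),.155)):
    w=np.load(n+".npz");X=cloud(w["d"],*a);h=cv2.cvtColor(w["p"],cv2.COLOR_RGB2HSV)
    r=np.hypot(X[...,0]-c[0],X[...,1]-c[1]); m=(r<.045)&(h[...,2]>120)&(h[...,1]<110)&(abs(X[...,2]-zz)<.03)
    k,l,s,cc=cv2.connectedComponentsWithStats(m.astype(np.uint8));i=1+s[1:,4].argmax()
    e=cv2.fitEllipse(cv2.convexHull(np.argwhere(l==i)[:,::-1].astype(np.float32)))
    z=X[(r<.02)][:,2]; Q=X[r<.022]; f=np.linalg.lstsq(np.c_[Q[:,:2]-c,np.ones(len(Q))],Q[:,2],rcond=None)[0]
    print(n,s[i],cc[i],e,"centre",ray(e[0],*a,zz),ray(cc[i],*a,zz),"glass z",np.median(z),z.std(),f.round(4))
s=sense();print(s["time_s"],s["position"],s["tcp_rot"].round(4))
w=np.load("top2.npz");X=cloud(w["d"],*a);h=cv2.cvtColor(w["p"],cv2.COLOR_RGB2HSV)
m=(h[...,0]>20)&(h[...,0]<35)&(h[...,1]>150)&(X[...,2]>.12);print("clip top z, top cam",np.sort(X[m][:,2]).round(4))
for n in("top0","top2","top3"):
    w=np.load(n+".npz");X=cloud(w["d"],*a);m=(X[...,0]>.49)&(X[...,0]<.53)&(X[...,1]>.2)&(X[...,1]<.0+.3);print(n,"bench z",np.median(X[m][:,2]))
```

```text
top0 [316 152  20  21 307] [325.43648208 161.70032573] ((325.3546142578125, 161.7383270263672), (19.481792449951172, 21.053512573242188), 179.9476318359375) centre [ 0.6149173  -0.23913789  0.047     ] [ 0.61501931 -0.23937581  0.047     ] glass z 0.05106952813390997 0.0023868788405415255 [-0.0099  0.0096  0.0512]
top3 [170 169  22  22 355] [180.16619718 179.6056338 ] ((180.21463012695312, 179.4788055419922), (21.058238983154297, 21.147817611694336), 155.6400909423828) centre [0.56586163 0.15838312 0.155     ] [0.56553331 0.15851489 0.155     ] glass z 0.15766281793107728 0.0023949115569353208 [0.0716 0.1148 0.1571]
27.7083 [0.48394299 0.18062146 0.11971198] [[ 0.     -0.9593  0.2824]
 [-0.      0.2824  0.9593]
 [-1.     -0.     -0.    ]]
clip top z, top cam [0.1495 0.15   0.1523 0.1531 0.1546 0.1548 0.1551 0.1553 0.1553 0.1556
 0.1557 0.1559 0.1561 0.1563 0.1568 0.1569 0.157  0.1571 0.1574 0.1574
 0.1574 0.1575 0.1576 0.1577 0.1579 0.1579 0.158  0.1582 0.1583 0.1587
 0.1589 0.159  0.1591 0.1591 0.1592 0.1593 0.1597 0.1597 0.1598 0.1599
 0.1601 0.1601 0.1601 0.1602 0.1605 0.1605 0.1613 0.1615 0.1617 0.1622
 0.1627 0.1629 0.163  0.1631 0.1634 0.1644 0.1644 0.1831 0.1873 0.2357
 0.2372 0.2375 0.2383 0.2383 0.2385 0.2385 0.2386 0.2402 0.2404 0.2406
 0.2406 0.2406 0.2407 0.2411 0.2413 0.2414 0.2414 0.2414 0.2414 0.2415
 0.2416 0.242  0.2421 0.2425 0.2427 0.2428 0.2429 0.2437 0.2446 0.2453]
top0 bench z -0.0004101000139715705
top2 bench z -0.0002872251485053212
top3 bench z 0.4620345261158319
```

Small correction for what the top camera shows (about 1.4 mm sideways, 0.8 mm up), then hand in.

Run:
```python
from h import *
move_l([.4833,.1795,.1205],feed=.01); sleep(.8)
s=sense();print(s["time_s"],s["position"],s["finger_gap"],abs(s["qd"]).max(),s["wrist_force"].round(2))
q=camera_params("top");a=(q["K"],q["rotation"],q["position"]);p,d=camera("top");X=cloud(d,*a);h=cv2.cvtColor(p,cv2.COLOR_RGB2HSV)
r=np.hypot(X[...,0]-.565,X[...,1]-.157);m=(r<.045)&(h[...,2]>120)&(h[...,1]<110)&(abs(X[...,2]-.155)<.03)
k,l,st,cc=cv2.connectedComponentsWithStats(m.astype(np.uint8));i=1+st[1:,4].argmax();print("lens",ray(cc[i],*a,.155),np.median(X[r<.02][:,2]))
tab=lambda I:(h2:=cv2.cvtColor(I,cv2.COLOR_RGB2HSV)) is not None and np.argwhere((h2[...,0]>95)&(h2[...,0]<115)&(h2[...,1]>140)&(h2[...,2]>100))
b=[t[(t[:,1]>185)&(t[:,1]<215)&(t[:,0]>165)&(t[:,0]<215)][:,1].max() for t in(tab(np.load("top2.npz")["p"]),tab(p))];print("blue plate rear col before/now",b)
finish_job()
```

```text
28.8167 [0.48331897 0.17948497 0.12049784] 0.017506969969905847 0.002565388747968568 [ 0.37  0.14 -0.46]
lens [0.56477982 0.1570772  0.155     ] 0.15901296323577996
blue plate rear col before/now [np.int64(204), np.int64(204)]
the job is handed in; nothing more can be done
```

I pushed the carriage to its stop, picked the orange loupe up by its handle, and handed in at about 29 s with the lens held still over the dial.

- **Carriage:** it travelled about 85 mm. I confirmed the stop with a second push, which halted at the same place. After the loupe was in place, the top camera showed the blue plate's rear edge unmoved.
- **Lens position:** its centre measured (0.5648, 0.1571) against the dial at (0.5649, 0.1571).
- **Lens height:** about 0.155 m, against the yellow pointer at about 0.155 m. The estimates spread by about 1 mm.
- **Level:** about 0.5° of tilt from the handle depth before a last 1.5 mm correction. The noisier top-camera depth fit over the lens disagreed, at several degrees, and I discounted it. I did not recheck tilt after that correction.

**First push missed:** the fingers passed over the carriage without touching it. The fingertips sit about 16 mm behind the reported TCP, where the sheet says 25 mm ahead. I measured this with the wrist camera's depth and allowed for it in every later move.

I did not re-measure the bottle, timer and pipe fitting. The arm kept clear of them, and the logged wrist forces showed no sign of a collision.

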